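Put the domino box away in the drop-front chest

TASK

Put the domino box away in the little glass-topped chest: pull the chest's front flap all the way down, slide the box in through the front so that it lies flat on the chest floor beside the tea tin, and push the flap fully shut again. Do not shove the tea tin about, and leave the teapot, the cup and the vase where they stand.

Things in the scene. Friction and masses are not known exactly. Their poses are not given: they have to be found in the camera images.
- chest: dark wooden drop-front chest, fixed to the table, 180 deep (x) x 240 wide (y) x 185 mm tall, on short brass feet. Origin: centre of its underside, on the table. +x points from its front to its back, away from the robot; z up. Its top is glass, so the inside can be seen from above; the only way in is the front, the plane x = -90 mm
- chest_floor (a point): middle of the front edge of the chest's inner floor (chest frame x = -90, y = 0, z = 43 mm), same axes as the chest. From here the inside runs 170 mm along +x, 110 mm to either side along y, and 130 mm up
- flap (a joint): the front flap's hinge angle, rad: 0 = shut (upright), grows as the flap is pulled down towards the robot, 1.57 = fully down, level. Stiff, damped hinge: it stays put when within about 0.2 rad of shut; left alone when further open it sinks slowly to level. About 3 N at the rail moves it
- flap_hinge (a point): middle of the flap's hinge line, at the lower edge of the open front (chest frame x = -90, y = 0, z = 45 mm); the hinge line runs along the chest's y
- flap_rail (a point): middle of the flap's pull rail, a round brass bar 10 mm thick, 120 mm long along the chest's y, held by a bar at each end so that its axis is 45 mm beyond the flap's free edge and 185 mm from the hinge line. Flap shut: 230 mm above the table, 45 mm above the chest's top, 6 mm in front of the open front. Flap fully down: 39 mm above the table
- flap_edge (a point): middle of the flap's free edge, on its inner face, 140 mm from the hinge line. The flap is a light wooden panel 240 mm wide, 12 mm thick, 0.45 kg; fully down, its inner face is level, faces up and lies 45 mm above the table, 2 mm above the chest floor. z axis: from hinge to edge
- domino_box: closed light wooden box with a red lid, 130 long (its x) x 50 wide (its y) x 42 mm tall, about 0.3 kg. Origin: centre of its underside; z up
- tea_tin: green tea tin with a brass lid standing loose inside the chest, 102 deep (its x) x 72 wide (its y) x 92 mm tall, 0.5 kg. Origin: centre of its underside. It stands nearer one side wall of the chest or about the middle; on its roomier side there are always at least 74 mm between tin and wall
- teapot: blue teapot, round body 120 mm across and 144 mm tall, with its handle along its -x and spout along +x (about 200 mm overall). Origin: centre of its underside
- cup: white cup fixed on its saucer, saucer 136 mm across, 70 mm tall. Origin: centre of its underside
- vase: green glass vase 108 mm across with orange and red roses, about 170 mm across and 240 mm tall overall. Origin: centre of its underside

How it is judged:
By the outcome, as a careful person would: the job done as asked, in the order asked, and still so for the second after the job is handed in, with the robot touching nothing.
It also fails if it takes over 72 s, if anything falls off the work surface, if the arm or the gripper's body presses on something with over 40 N, if the wrist force passes 120 N, or if a joint passes its speed limit or range.

ROBOT

A 6-joint arm with a two-finger parallel gripper is mounted at the origin on the work surface. World frame = base frame: x ahead of the robot, y to its left, z up, the work surface at z = 0. Lengths are in mm, angles in rad, forces in N, time in s.
With the tool pointing down it reaches from about 275 to 750 mm from the base axis. Payload 10.2 kg.
Tool frame: the origin (TCP) lies between the finger pads; the fingertips stand 8 mm ahead of it and the grasp point (between the pads) lies 11 mm behind it; z points along the fingers, y is the line along which they close (so a half turn about z gives the same grasp; the last joint's range is limited). The gripper opens to 85 mm and grips with 20 to 120 N. Pads are 22 mm wide; open, the fingers measure 114 mm over their backs; the gripper's body (76 mm by 85 mm) begins 54 mm behind the grasp point. The pads swing forward as they close: fully open they stand 13 mm farther back than shut.
Start: joints at [0.998, 0.313, 1.498, -0, 1.331, -0.223], TCP at [179.936, 493.208, 239.294] pointing down, gripper open.
Joint ranges: [-2.94, 2.94], [-0.97, 2.17], [0.19, 2.56], [-1.23, 4.37], [0.02, 3.11], [-2.88, 2.88]. Speed limits (rad/s): [2.39, 2.39, 3.01, 3.14, 3.14, 3.14].

INTERFACE

Orientations are given as a unit quaternion [w, x, y, z].
In Python, from rig import * gives the robot as it stands.
- The arm moves only by the shell command python3 -m handwheel 'ROWS' [FORCE]. ROWS is JSON, a list that holds one entry, the list of rows, each a list of 7 numbers: the shift along the world's x, y, z in mm, then the turn, a rotation vector about the world's x, y, z in degrees, then the opening, from -1 (shut) to 1 (fully open). A call has 1 to 8 rows; each row shifts and turns the commanded pose from where the row before left it; what a row does not reach is not made up. A row lasts 1/8 s, in which the tool goes at most 62.5 mm and 10.7 degrees, less where a joint would pass 70% of its speed; a pose out of reach is approached as far as the arm can. A call is refused whole if a number of a shift passes 62.5 or a number of a turn 10.7, either way. A call with a gripper value outside its range is refused whole. The fingers move at their own pace and stop on an object; FORCE is the grip in N (left out, the last holds). Time passes only in rows, so rows that do not move let the fingers close. It gives the time, the measured TCP pose, the force, the opening and the grip force at its end, in the units of the state.
- sense(): the state, without advancing time (a new reading comes with each control period).
- capture(name): name is "side" or "top" or "wrist"; returns a dict with "image" (384x512x3 uint8, red, green, blue), "fx", "fy", "cx", "cy" (pixels), "rvec" (rotation vector, rad) and "tvec" (3), from world to camera coordinates, as OpenCV has them; the wrist camera has in their place "hand_eye" (4x4, takes a point from camera to tool coordinates, whose origin is the TCP and whose axes are the flange's). Camera axes: x right, y down, z forward; pixel columns grow to the right and rows downward; lengths in mm; the calibration is good to about 2 mm. A picture is of the moment at which its call begins: read the wrist's pose just before it. There is no depth.
- finish_job(): hands the job in; it is judged then, once.
The state is a dict: "time_s": time; "joints": joint angles; "dq": joint speeds; "tau": joint torques, N m; "eef_pos": TCP position; "ee_rot": TCP orientation; "force": force on the tool from outside, world axes, zero at the start; "wrist_torque": the same for the moment, N m; "grip_width": opening from 0.0 (shut) to 1.0 (fully open); "grip_force": force on a finger pad.
Only numpy, scipy, OpenCV 4.12 (cv2) and the standard library are available. Lean on these libraries where they do the work, as an engineer would, in place of code of your own. Each camera call takes 0.05 s, during which the arm holds its last target. There are 200 camera calls.

## Working session

There is one attempt and no reset: what is moved stays moved. The work goes in short steps, Python scripts to look and compute and a shell command to move; the robot and the scene stay as the last step left them, time stands still between calls to the robot, and variables do not carry over. Pictures are saved under pics/ and viewed, at most 10 in all, crops included, and the job is handed in when it is done.

```bash
ls; mkdir -p pics; python3 - <<'E'
from rig import *
import cv2,numpy as np
s=sense();print(s)
a=[]
for n in("top","side"):
    c=capture(n);print(n,c['fx'],c['cx'],c['cy'],c['rvec'],c['tvec']);cv2.imwrite(f'pics/{n}0.png',c['image'][:,:,::-1])
    np.savez(f'{n}0.npz',**c)
E
```

```text
pics
{'time_s': 0.0, 'joints': array([ 9.97591966e-01,  3.13457774e-01,  1.49847451e+00, -8.07874143e-06,
        1.33102552e+00, -2.23445840e-01]), 'dq': array([ 0.00034985,  0.00133033, -0.00091376, -0.00194882,  0.0027651 ,
       -0.00105869]), 'tau': array([ 4.25848948e-04, -4.12267292e+01, -2.59739506e+01, -1.88817007e-04,
        4.20988115e-03,  5.07096820e-05]), 'eef_pos': array([179.78964144, 492.97094806, 238.71701446]), 'ee_rot': array([-2.61138645e-04,  1.73988253e-01,  9.84747491e-01, -6.30661152e-04]), 'force': array([ 0.35750149, -0.87921996,  0.1068627 ]), 'wrist_torque': array([-0.02033006,  0.01066099,  0.03293673]), 'grip_force': 0.0, 'grip_width': 1.0017104963433305}
top 355.59448449460285 259.0826967267581 191.90492103082795 [ 2.16368199 -2.0449739   0.23215252] [-15.2469449  622.39421328 884.73701384]
side 485.3002598331378 262.2426613136267 187.73064984361096 [ 2.09866    -0.54751609  0.28725008] [-501.24825347  302.68339107 1015.09698611]
```

View pics/top0.png

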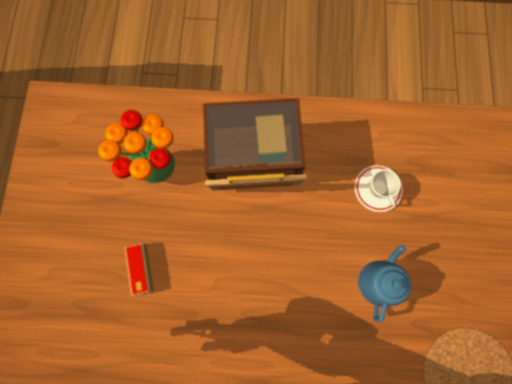

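View pics/side0.png

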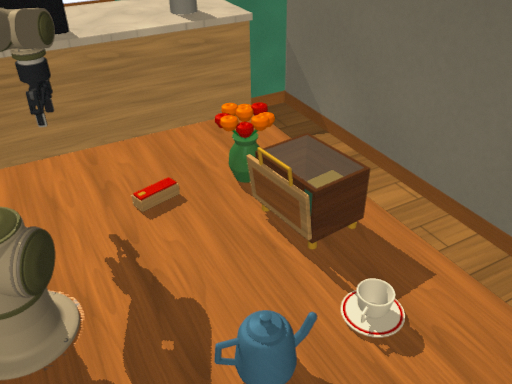

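Top view: chest about (205-303, 98-180), tin at its right side (271,138), rail about (255,180), domino box (137,270), vase (138,148), cup (379,188), teapot (385,283). The side view agrees.

```bash
cat > h.py <<'E'
import numpy as np,cv2
def ray(c,uv,z):
    R,_=cv2.Rodrigues(np.array(c['rvec'],float));t=np.array(c['tvec'],float).ravel()
    o=-R.T@t;d=R.T@np.array([(uv[0]-c['cx'])/c['fx'],(uv[1]-c['cy'])/c['fy'],1.])
    return o+d*(z-o[2])/d[2]
def proj(c,P):
    K=np.array([[c['fx'],0,c['cx']],[0,c['fy'],c['cy']],[0,0,1.]])
    return cv2.projectPoints(np.array(P,float).reshape(-1,1,3),np.array(c['rvec'],float),np.array(c['tvec'],float),K,None)[0].reshape(-1,2)
E
python3 - <<'E'
from h import *
t=np.load('top0.npz');s=np.load('side0.npz')
im=t['image'];hsv=cv2.cvtColor(im,cv2.COLOR_RGB2HSV)
m=((hsv[...,0]<5)|(hsv[...,0]>174))&(hsv[...,1]>190)&(hsv[...,2]>120)
m=m.astype(np.uint8);m[:230]=0;m[:,200:]=0
cs,_=cv2.findContours(m,0,2);c=max(cs,key=cv2.contourArea);r=cv2.minAreaRect(c);b=cv2.boxPoints(r)
print('box px',r);P=np.array([ray(t,p,42) for p in b]);print(P.round(1),P.mean(0))
# brass rail
m=((hsv[...,0]>17)&(hsv[...,0]<32)&(hsv[...,1]>120)&(hsv[...,2]>120)).astype(np.uint8);m[:165]=0;m[195:]=0;m[:,:200]=0;m[:,310:]=0
cs,_=cv2.findContours(m,0,2)
for c in cs:
    if cv2.contourArea(c)>15:
        r=cv2.minAreaRect(c);print('rail',r,[ray(t,p,230).round(1) for p in cv2.boxPoints(r)])
a=cv2.resize(im[85:200,190:320],None,fx=6,fy=5,interpolation=cv2.INTER_CUBIC)[:,:,::-1]
cv2.imwrite('pics/crop1.png',a[:600,:800])
for n,uv,z in[('vase',(138,148),240),('cup',(379,188),0),('teapot',(385,283),100)]:print(n,ray(t,uv,z).round())
for uv in [(204,103),(299,98)]:print(ray(t,uv,185).round())
E
```

```text
box px ((136.46998596191406, 268.7900085449219), (45.25483322143555, 13.717873573303223), 81.8698959350586)
[[457.2 363.7  42. ]
 [464.3 328.4  42. ]
 [350.8 297.   42. ]
 [344.  331.5  42. ]] [404.07910184 330.15430097  42.        ]
rail ((255.54318237304688, 177.07220458984375), (5.9829840660095215, 57.214637756347656), 85.68397521972656) [array([618. ,  92.9, 230. ]), array([635.3, -34.1, 230. ]), array([621.5, -35.7, 230. ]), array([604.3,  90.9, 230. ])]
vase [669. 296. 240.]
cup [ 669. -325.    0.]
teapot [ 404. -302.  100.]
[814. 168. 185.]
[842. -67. 185.]
```

View pics/crop1.png

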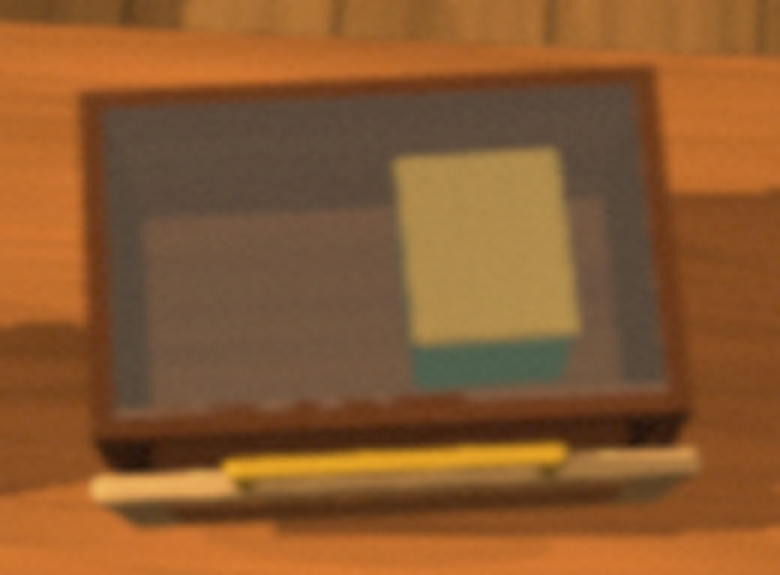

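The crop shows the chest top corners (82,95), (655,70), (690,408), (97,435), the tin lid (395,157)-(580,332), and the rail (225,468)-(567,452). The flap's edge stands slightly ahead of the chest front, so it is a little open.

```bash
python3 - <<'E'
from h import *
t=np.load('top0.npz');s=np.load('side0.npz')
f=lambda x,y:((x+.5)/6-.5+190,(y+.5)/5-.5+85)
C=np.array([ray(t,f(*p),185) for p in[(82,95),(655,70),(690,408),(97,435)]]);print('chest top',C.round(1))
# rigid fit: BL,BR,FR,FL
M=np.array([[90,120],[90,-120],[-90,-120],[-90,120]],float)
c=C[:,:2].mean(0);H=M.T@(C[:,:2]-c);yaw=np.arctan2(H[0,1]-H[1,0],H[0,0]+H[1,1])
R=np.array([[np.cos(yaw),-np.sin(yaw)],[np.sin(yaw),np.cos(yaw)]])
print('chest c',c,'yaw deg',np.degrees(yaw),'res',(C[:,:2]-c-M@R.T).round(1))
print('yaw by edges',[np.degrees(np.arctan2(-v[0],v[1])).round(1) for v in(C[0,:2]-C[1,:2],C[3,:2]-C[2,:2])],np.linalg.norm(C[0]-C[1]),np.linalg.norm(C[3]-C[2]),np.linalg.norm(C[0]-C[3]))
tc=lambda P:((np.array(P)[:2]-c)@R).round(1)
print('tin chest frame',[tc(ray(t,f(*p),135)) for p in[(395,157),(557,148),(580,332),(413,343)]])
for z in(230,226,222):print('rail',z,[tc(ray(t,f(*p),z)) for p in[(225,468),(567,452)]])
print('edge',[tc(ray(t,f(*p),183)) for p in[(92,485),(698,455)]])
w=lambda x,y:(c+R@[x,y]).round(1)
print('rail mid shut',w(-96,0),'hinge',w(-90,0),'front',w(-275,0))
for z in(240,):print(proj(s,[[*w(-96,60),230],[*w(-96,-60),230],[*w(90,-120),185],[*w(-90,-120),185],[*w(-90,120),185],[404,330,42]]).round())
E
```

```text
chest top [[812.6 169.9 185. ]
 [840.  -66.4 185. ]
 [665.2 -85.8 185. ]
 [638.4 148.3 185. ]]
chest c [739.04918741  41.50712957] yaw deg 6.631238855700991 res [[-2.  -1.2]
 [-2.3  0.9]
 [ 1.7  2.3]
 [ 2.6 -2. ]]
yaw by edges [np.float64(6.6), np.float64(6.5)] 237.90664887298874 235.62391992814167 175.51230498365908
tin chest frame [array([70.3, -9.4]), array([ 71.3, -80.2]), array([-30.3, -82.5]), array([-32.1, -11.1])]
rail 230 [array([-118.9,   64.6]), array([-118.9,  -63.2])]
rail 226 [array([-117.8,   64.9]), array([-117.9,  -63.5])]
rail 222 [array([-116.7,   65.2]), array([-116.8,  -63.9])]
edge [array([-111.5,  120.6]), array([-110.8, -119.4])]
rail mid shut [643.7  30.4] hinge [649.7  31.1] front [465.9   9.8]
[[266. 145.]
 [297. 165.]
 [370. 168.]
 [315. 192.]
 [255. 151.]
 [155. 188.]]
```

Chest centre is (739,41.5), yaw 6.6°. The flap is about 0.12 rad open, with the rail near (622,28,228). The box is at (404,330), yaw 15.6°, and the free lane is at chest y of about +50. First I go above the rail.

```bash
python3 -m handwheel '[[[36,-38,10,0,0,-10.5,1],[36,-38,10,0,0,-10.5,1],[36,-38,10,0,0,-10.5,1],[36,-38,10,0,0,-10.5,1],[36,-38,5,0,0,-10.5,1],[36,-38,5,0,0,-10.5,1],[36,-38,0,0,0,0,1],[36,-38,0,0,0,0,1]]]' 
python3 -m handwheel '[[[36,-38,0,0,0,0,1],[36,-38,0,0,0,0,1],[36,-38,0,0,0,0,1],[36,-38,0,0,0,0,1],[10,-9,0,0,0,0,1],[0,0,0,0,0,0,1],[0,0,0,0,0,0,1]]]'
```

```text
time_s: 1.1
eef_pos: [468.8, 187.8, 289.1]
ee_rot: [-0.0, 0.663, 0.749, -0.0]
force: [0.4, -0.1, -0.7]
grip_width: 1.002
grip_force: 0.0
time_s: 1.98
eef_pos: [621.3, 29.4, 289.6]
ee_rot: [-0.0, 0.662, 0.749, 0.0]
force: [-0.3, 0.6, 0.6]
grip_width: 0.997
grip_force: 0.0
```

```bash
python3 -m handwheel '[[[0,-1,-30,0,0,0,1],[0,0,-30,0,0,0,1],[0,0,-12,0,0,0,1],[0,0,0,0,0,0,1],[0,0,0,0,0,0,-1],[0,0,0,0,0,0,-1],[0,0,0,0,0,0,-1],[0,0,0,0,0,0,-1]]]' 25
python3 -m handwheel '[[[0,0,0,0,0,0,-1],[0,0,0,0,0,0,-1],[0,0,0,0,0,0,-1],[0,0,0,0,0,0,-1]]]'
python3 - <<'E'
from rig import *
import cv2
cv2.imwrite('pics/s1.png',capture('side')['image'][80:270,180:400,::-1].repeat(2,0).repeat(2,1))
E
```

```text
time_s: 2.98
eef_pos: [621.9, 27.2, 217.5]
ee_rot: [0.0, 0.663, 0.749, 0.0]
force: [-3.6, -0.3, 1.8]
grip_width: 0.144
grip_force: 1.0
time_s: 3.48
eef_pos: [621.9, 27.2, 217.5]
ee_rot: [0.0, 0.663, 0.749, 0.0]
force: [-1.4, 0.0, 3.4]
grip_width: 0.103
grip_force: 24.5
```

View pics/s1.png

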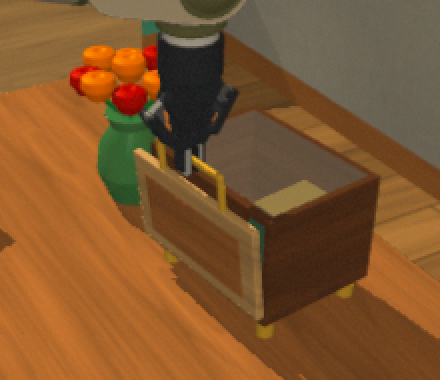

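Rail gripped between the pads, at about (190,160) in this crop. Now I follow the arc down with the tool vertical.

```bash
python3 -m handwheel '[[[-16,-1.9,-3.5,0,0,0,-1],[-16,-1.9,-4.4,0,0,0,-1],[-15.1,-1.8,-6.2,0,0,0,-1],[-15.1,-1.8,-7.5,0,0,0,-1],[-13.9,-1.6,-8.8,0,0,0,-1],[-13.3,-1.6,-10,0,0,0,-1],[0,0,0,0,0,0,-1]]]'
python3 -m handwheel '[[[-12.2,-1.4,-11.2,0,0,0,-1],[-11.2,-1.4,-12.3,0,0,0,-1],[-9.9,-1.1,-13.3,0,0,0,-1],[-8.9,-1.1,-14,0,0,0,-1],[0,0,0,0,0,0,-1]]]'
```

```text
time_s: 4.4
eef_pos: [531.9, 16.4, 176.2]
ee_rot: [-0.001, 0.663, 0.749, -0.001]
force: [0.4, -0.8, -1.3]
grip_width: 0.107
grip_force: 25.0
time_s: 5.03
eef_pos: [490.6, 11.5, 125.8]
ee_rot: [-0.0, 0.663, 0.749, -0.0]
force: [1.3, -1.0, -2.6]
grip_width: 0.102
grip_force: 25.5
```

```bash
python3 -m handwheel '[[[-7.4,-0.8,-14.8,0,0,0,-1],[-6.4,-0.8,-15.4,0,0,0,-1],[-4.8,-0.5,-16,0,0,0,-1],[-3.4,-0.5,-16.4,0,0,0,-1],[-1.7,-0.1,-17.4,0,0,0,-1],[-0.5,-0.1,-17.8,0,0,0,-1],[0,0,0,0,0,0,-1],[0,0,0,0,0,0,-1]]]'
```

```text
time_s: 6.02
eef_pos: [466.0, 8.7, 28.7]
ee_rot: [-0.001, 0.663, 0.749, -0.001]
force: [-4.7, -5.3, -3.0]
grip_width: 0.103
grip_force: 26.8
```

```bash
python3 -m handwheel '[[[0,0,0,0,0,0,0.3],[0,0,0,0,0,0,0.3],[0,0,0,0,0,0,0.3],[0,0,40,0,0,0,0.3],[0,0,50,0,0,0,1],[0,0,50,0,0,0,1]]]'
python3 -m handwheel '[[[-10,30,10,0,0,9.86,1],[-10,30,0,0,0,9.86,1],[-10,32,0,0,0,9.86,1],[-10,32,0,0,0,9.86,1],[-10,32,0,0,0,9.86,1],[-10,32,0,0,0,9.86,1],[-10,32,0,0,0,9.86,1],[-10,32,0,0,0,9.86,1]]]'
python3 -m handwheel '[[[-10,32,0,0,0,9.86,1],[-1,29,-20,0,0,9.86,1],[0,0,0,0,0,0,1],[0,0,0,0,0,0,1]]]'
python3 - <<'E'
from rig import *
import cv2,numpy as np
s=sense();c=capture('wrist');t=capture('top')
np.savez('w1.npz',**c,pos=s['eef_pos'],q=s['ee_rot']);np.savez('top1.npz',**t);print(c['hand_eye'],c['fx'],c['cx'],c['cy'])
cv2.imwrite('pics/w1.png',np.hstack([cv2.resize(c['image'],(400,300)),t['image'][60:360,100:500]])[:,:,::-1])
E
```

```text
time_s: 6.78
eef_pos: [466.0, 8.9, 170.1]
ee_rot: [-0.0, 0.663, 0.749, 0.0]
force: [0.4, -0.1, -0.2]
grip_width: 0.995
grip_force: 0.0
time_s: 7.78
eef_pos: [385.7, 262.0, 178.6]
ee_rot: [0.0, 0.033, 0.999, 0.0]
force: [1.1, -0.4, 0.1]
grip_width: 0.999
grip_force: 0.0
time_s: 8.28
eef_pos: [375.3, 321.5, 158.7]
ee_rot: [0.0, -0.135, 0.991, -0.0]
force: [-0.1, -0.3, 1.5]
grip_width: 1.0
grip_force: 0.0
[[ 4.87282584e-04 -9.55038653e-01 -2.96480917e-01  7.65687647e+01]
 [ 9.99999392e-01  7.58769563e-04 -8.00631540e-04  6.40423901e-01]
 [ 9.89594763e-04 -2.96480347e-01  9.55038442e-01 -1.33641452e+02]
 [ 0.00000000e+00  0.00000000e+00  0.00000000e+00  1.00000000e+00]] 329.5122190340441 250.50031035968985 192.52380226628142
```

View pics/w1.png

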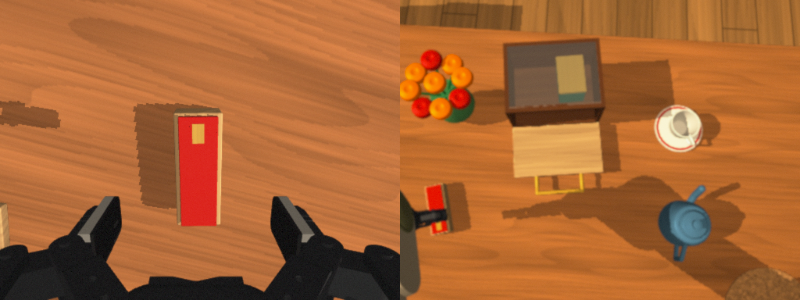

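Left: the box lid in the wrist view (177-222, 112-226). Right: the flap is fully down, with the rail at about (559,190). I measure the box from the wrist view and the flap from the top view.

```bash
python3 - <<'E'
from h import *
from scipy.spatial.transform import Rotation as Ro
w=np.load('w1.npz');q=w['q'];R=Ro.from_quat([*q[1:],q[0]]).as_matrix();T=w['hand_eye']
def wr(uv,z):
    d=R@T[:3,:3]@np.array([(uv[0]-w['cx'])/w['fx'],(uv[1]-w['cy'])/w['fx'],1.]);o=w['pos']+R@T[:3,3]
    return o+d*(z-o[2])/d[2]
hsv=cv2.cvtColor(w['image'],cv2.COLOR_RGB2HSV)
m=(((hsv[...,0]<5)|(hsv[...,0]>174))&(hsv[...,1]>190)&(hsv[...,2]>120)).astype(np.uint8)
c=max(cv2.findContours(m,0,2)[0],key=cv2.contourArea);b=cv2.boxPoints(cv2.minAreaRect(cv2.convexHull(c)))
P=np.array([wr(p,42) for p in b])[:,:2];print(b.round(),P.round(1),P.mean(0))
r=cv2.minAreaRect(P.astype(np.float32));print(r)
t=np.load('top1.npz')
# flap edge corners from crop: left/right (513,178),(602,171) -> full = crop-300, +60
for uv in[(213,238),(302,233.5)]:print('edge',ray(t,uv,45).round(1))
E
```

```text
[[228. 149.]
 [278. 149.]
 [278. 288.]
 [228. 288.]] [[347.3 296.4]
 [337.1 333.2]
 [454.1 368.7]
 [465.8 326.6]] [401.06239099 331.24220911]
((401.03228759765625, 331.33203125), (122.21436309814453, 43.70140838623047), 15.52921199798584)
edge [494.6 135.8  45. ]
edge [ 520.  -101.3   45. ]
```

```bash
python3 -m handwheel '[[[0,1,-50,0,0,0,1],[0,0,-50,0,0,0,1],[0,0,-30,0,0,0,1],[0,0,-10,0,0,0,1],[0,0,0,0,0,0,-1],[0,0,0,0,0,0,-1],[0,0,0,0,0,0,-1],[0,0,0,0,0,0,-1]]]' 45
python3 -m handwheel '[[[0,0,0,0,0,0,-1],[0,0,0,0,0,0,-1],[0,0,0,0,0,0,-1],[0,0,0,0,0,0,-1]]]'
```

```text
time_s: 9.38
eef_pos: [376.0, 323.2, 19.9]
ee_rot: [0.001, -0.135, 0.991, 0.0]
force: [-0.7, -1.0, 6.1]
grip_width: 0.577
grip_force: 47.5
time_s: 9.88
eef_pos: [376.0, 323.2, 19.9]
ee_rot: [0.001, -0.135, 0.991, 0.0]
force: [-0.1, -0.4, 6.0]
grip_width: 0.577
grip_force: 47.5
```

```bash
python3 -m handwheel '[[[0,0,30,0,0,0,-1],[0,0,30,0,0,0,-1],[0,0,30,0,0,0,-1],[18,-43,0,0,0,-4.5,-1],[18,-43,0,0,0,-4.4,-1],[18,-43,0,0,0,0,-1],[18,-43,0,0,0,0,-1]]]'
python3 -m handwheel '[[[18,-43,0,0,0,0,-1],[18,-43,0,0,0,0,-1],[0,0,0,0,0,0,-1],[0,0,0,0,0,0,-1]]]'
python3 - <<'E'
from rig import *
import cv2,numpy as np
t=capture('top');s=capture('side')
cv2.imwrite('pics/p1.png',np.hstack([s['image'][80:330,100:500],t['image'][60:310,100:500]])[:,:,::-1])
E
```

```text
time_s: 10.75
eef_pos: [447.5, 149.4, 109.0]
ee_rot: [0.0, -0.058, 0.998, 0.0]
force: [1.2, 0.3, -4.1]
grip_width: 0.575
grip_force: 48.6
time_s: 11.25
eef_pos: [482.8, 65.1, 108.6]
ee_rot: [-0.0, -0.058, 0.998, 0.0]
force: [0.8, 0.0, -3.2]
grip_width: 0.576
grip_force: 48.7
```

View pics/p1.png

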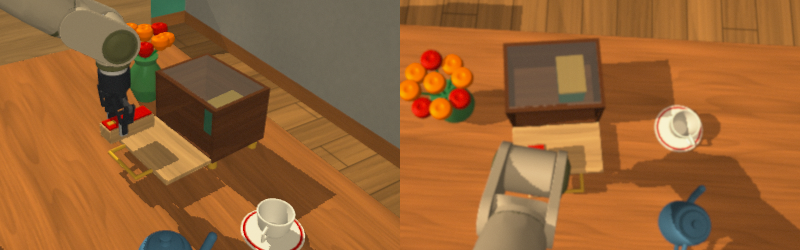

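Box held level over the flap, at about (125,122) in the side crop, and aligned with the free lane. Now lower and advance.

```bash
python3 -m handwheel '[[[0,0,-20,0,0,0,-1],[0,0,-18,0,0,0,-1],[24,2.8,0,0,0,0,-1],[24,2.8,0,0,0,0,-1],[24,2.8,0,0,0,0,-1],[22,2.6,0,0,0,0,-1],[0,0,0,0,0,0,-1],[0,0,0,0,0,0,-1]]]'
python3 -m handwheel '[[[0,0,-2,0,0,0,-1],[0,0,-2,0,0,0,-1],[0,0,-1,0,0,0,-1],[0,0,0,0,0,0,-1]]]'
```

```text
time_s: 12.35
eef_pos: [576.2, 76.4, 70.1]
ee_rot: [-0.001, -0.059, 0.998, 0.0]
force: [-0.2, 0.0, -3.7]
grip_width: 0.576
grip_force: 48.7
time_s: 12.85
eef_pos: [577.1, 75.8, 65.3]
ee_rot: [-0.0, -0.058, 0.998, 0.0]
force: [0.5, -0.7, -2.2]
grip_width: 0.573
grip_force: 48.8
```

```bash
python3 -m handwheel '[[[0,0,-1.5,0,0,0,-1],[0,0,0,0,0,0,0.6],[0,0,0,0,0,0,0.6],[0,0,0,0,0,0,0.6],[0,0,0,0,0,0,0.6],[0,0,30,0,0,0,0.6],[0,0,30,0,0,0,0.6],[0,0,0,0,0,0,0.6]]]'
python3 -m handwheel '[[[-27,-3.1,0,1.04,-8.94,0,-0.3],[-27,-3.1,0,1.04,-8.94,0,-0.3],[-27,-3.1,0,1.04,-8.94,0,-0.3],[-12,-1.4,0,1.04,-8.94,0,-0.3],[0,0,0,1.04,-8.94,0,-0.3],[0,0,0,0,0,0,-0.3],[0,0,0,0,0,0,-0.3]]]'
python3 - <<'E'
from rig import *
import cv2,numpy as np
t=capture('top');s=capture('side')
cv2.imwrite('pics/p2.png',np.hstack([s['image'][80:330,100:500],t['image'][60:310,100:500]])[:,:,::-1])
E
```

```text
time_s: 13.85
eef_pos: [578.2, 75.8, 125.9]
ee_rot: [0.002, -0.058, 0.998, -0.0]
force: [-0.7, 0.7, -0.5]
grip_width: 0.802
grip_force: 0.0
time_s: 14.72
eef_pos: [494.4, 77.6, 131.1]
ee_rot: [0.312, -0.063, 0.947, 0.034]
force: [-0.7, -0.4, 0.7]
grip_width: 0.348
grip_force: 0.0
```

View pics/p2.png

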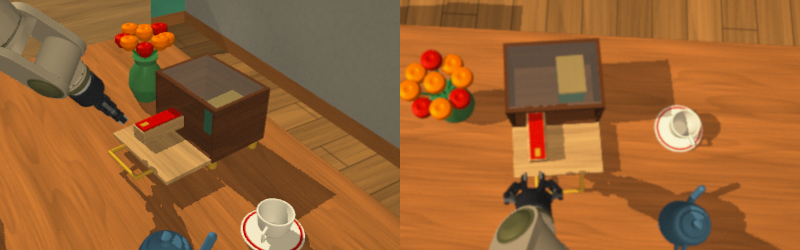

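The box lies on the flap in the lane, at about (537,140) in the top crop. The tilted gripper stands behind it. Some of the tilt was lost, so I compute a correction.

```bash
python3 - <<'E'
from rig import *
from h import *
from scipy.spatial.transform import Rotation as Ro
s=sense();q=s['ee_rot'];R=Ro.from_quat([*q[1:],q[0]]);M=R.as_matrix();print(M.round(3),s['eef_pos'],s['joints'].round(2))
cw=Ro.from_euler('z',6.63,degrees=True)
D=np.array([[-1,0,0],[0,1,0],[0,0,-1.]])
for a in(38,45):
    W=cw*Ro.from_rotvec([0,-np.radians(a),0])*Ro.from_matrix(D)
    print(a,(W*R.inv()).as_rotvec(degrees=True).round(2))
t=capture('top');im=t['image'];hsv=cv2.cvtColor(im,cv2.COLOR_RGB2HSV)
m=(((hsv[...,0]<6)|(hsv[...,0]>172))&(hsv[...,1]>170)&(hsv[...,2]>70)).astype(np.uint8);m[:160]=0;m[240:]=0;m[:,:215]=0;m[:,300:]=0
c=max(cv2.findContours(m,0,2)[0],key=cv2.contourArea)
P=np.array([ray(t,p[0],87)[:2] for p in c]);A=(P-[739.05,41.5])@cw.as_matrix()[:2,:2]
print('lid chest frame',A.min(0),A.max(0),cv2.minAreaRect(A.astype(np.float32)))
print('tcp chest',(s['eef_pos'][:2]-[739.05,41.5])@cw.as_matrix()[:2,:2])
E
```

```text
[[-0.797 -0.14   0.588]
 [-0.098  0.99   0.104]
 [-0.596  0.025 -0.802]] [494.53043837  77.64830328 131.28018106] [-0.19  0.17  2.17  0.84  0.29 -2.64]
38 [-1.27 -1.55 -1.46]
45 [-0.37 -8.49 -1.54]
lid chest frame [-187.61790335   33.68394662] [-65.2706948   70.23955968] ((-126.43279266357422, 51.889808654785156), (122.14100646972656, 36.085330963134766), 0.5386530160903931)
tcp chest [-238.71074029   64.1381191 ]
```

```bash
python3 -m handwheel '[[[0.7,-6,-5,0,0,0,-0.3],[0.7,-6,-10,0,0,0,-0.3],[0,0,-15,0,0,0,-0.3],[0,0,-15,0,0,0,-0.3],[0,0,-10,0,0,0,-0.3],[0,0,0,0,0,0,-0.3]]]'
python3 -c "
from rig import *;print(sense()['joints'].round(2))"
```

```text
time_s: 15.62
eef_pos: [501.1, 72.0, 92.5]
ee_rot: [0.301, -0.06, 0.951, 0.031]
force: [-0.1, -0.4, -0.0]
grip_width: 0.351
grip_force: 0.0
[-0.19  0.27  2.17  1.06  0.23 -2.88]
```

```bash
python3 -m handwheel '[[[0,0,15,-1.04,8.94,0,-0.3],[0,0,10,-1.04,8.94,0,-0.3],[0,0,0,0,0,0,-0.3],[0,0,0,0,0,0,-0.3]]]'
python3 - <<'E'
from rig import *
s=sense();print(s['joints'].round(3))
E
```

```text
time_s: 16.12
eef_pos: [505.0, 85.5, 105.1]
ee_rot: [0.238, -0.071, 0.967, 0.053]
force: [0.5, -0.2, 0.4]
grip_width: 0.353
grip_force: 0.0
[-0.167  0.27   2.058  0.539  0.421 -2.336]
```

```bash
cat > o.py <<'E'
from rig import *
from h import *
from scipy.spatial.transform import Rotation as Ro
import sys
s=sense();q=s['ee_rot'];R=Ro.from_quat([*q[1:],q[0]])
cw=Ro.from_euler('z',6.63,degrees=True);C=cw.as_matrix()
D=np.array([[-1,0,0],[0,1,0],[0,0,-1.]])
a=float(sys.argv[1]);tx,ty,tz=map(float,sys.argv[2:5])
W=cw*Ro.from_rotvec([0,-np.radians(a),0])*Ro.from_matrix(D)
p=s['eef_pos'];pc=C.T@(p-[739.05,41.5,0])
print('j',s['joints'].round(2),'tcp chest',pc.round(1),'turn',(W*R.inv()).as_rotvec(degrees=True).round(2),'shift',(C@(np.array([tx,ty,tz])-pc)).round(1))
E
python3 o.py 20 -235 52 70; python3 o.py 26 -235 52 70
```

```text
j [-0.17  0.27  2.06  0.54  0.42 -2.34] tcp chest [-227.4   70.7  105.1] turn [-5.01  7.3  -2.49] shift [ -5.4 -19.5 -35.1]
j [-0.17  0.27  2.06  0.54  0.42 -2.34] tcp chest [-227.4   70.7  105.1] turn [-4.18  1.36 -2.7 ] shift [ -5.4 -19.5 -35.1]
```

```bash
python3 -m handwheel '[[[-2.4,-4.5,0,-1.3,1.8,-0.6,-0.3],[-1,-5,0,-1.3,1.8,-0.6,-0.3],[-1,-5,0,-1.3,1.8,-0.6,-0.3],[-1,-5,0,-1.1,1.9,-0.7,-0.3],[0,0,-12,0,0,0,-0.3],[0,0,-12,0,0,0,-0.3],[0,0,-11,0,0,0,-0.3],[0,0,0,0,0,0,-0.3]]]'
python3 o.py 20 -235 52 70
```

```text
time_s: 17.12
eef_pos: [499.4, 65.8, 69.3]
ee_rot: [0.172, -0.057, 0.983, 0.01]
force: [-0.1, 0.4, 0.4]
grip_width: 0.346
grip_force: 0.0
j [-0.15  0.36  2.01  0.2   0.45 -2.  ] tcp chest [-235.2   51.8   69.3] turn [-0.   -0.18  0.03] shift [0.2 0.2 0.7]
```

```bash
python3 -m handwheel '[[[14.9,1.7,0,0,0,0,-0.3],[12,1.4,0,0,0,0,-0.3],[12,1.4,0,0,0,0,-0.3],[12,1.4,0,0,0,0,-0.3],[12,1.4,0,0,0,0,-0.3],[12,1.4,0,0,0,0,-0.3],[0,0,0,0,0,0,-0.3]]]'
python3 o.py 34 -84 52 68
```

```text
time_s: 18.0
eef_pos: [576.0, 74.4, 70.5]
ee_rot: [0.173, -0.057, 0.983, 0.01]
force: [-0.7, -1.3, 0.3]
grip_width: 0.347
grip_force: 0.0
j [-0.11  0.48  1.79  0.15  0.53 -1.91] tcp chest [-158.2   51.5   70.5] turn [  1.65 -13.9    0.04] shift [73.6  9.  -2.5]
```

```bash
python3 -m handwheel '[[[10,1.2,0,0.25,-2,0,-0.3],[10,1.2,0,0.25,-2,0,-0.3],[10,1.2,-0.5,0.25,-2,0,-0.3],[10,1.2,-0.5,0.25,-2,0,-0.3],[10,1.2,-0.5,0.25,-2,0,-0.3],[8,1,-0.5,0.2,-2,0,-0.3],[0,0,0,0,0,0,-0.3]]]'
python3 o.py 34 -84 52 68
python3 - <<'E'
from rig import *
import cv2,numpy as np
t=capture('top');s=capture('side')
cv2.imwrite('pics/p3.png',np.hstack([s['image'][80:330,100:500],cv2.resize(t['image'][80:205,160:360],(400,250))])[:,:,::-1])
E
```

```text
time_s: 18.88
eef_pos: [632.8, 81.4, 68.1]
ee_rot: [0.275, -0.055, 0.96, 0.016]
force: [0.2, -0.3, -0.4]
grip_width: 0.352
grip_force: 0.0
j [-0.1   0.55  1.77  0.4   0.3  -2.13] tcp chest [-101.    51.9   68.1] turn [ 0.19 -2.01  0.05] shift [16.9  2.1 -0.1]
```

View pics/p3.png

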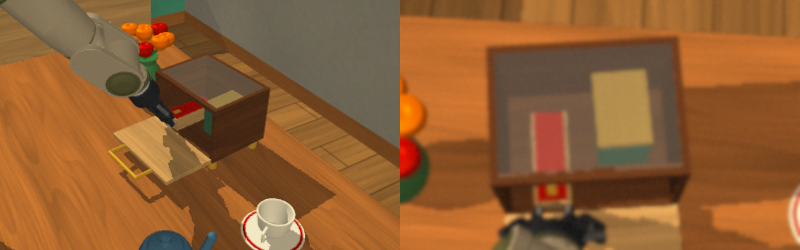

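The box is straight in the lane, its rear at about (552,200) still just outside. I push another 21 mm and back out.

```bash
python3 -m handwheel '[[[7,0.8,0,0,0,0,-0.3],[7,0.8,0,0,0,0,-0.3],[7,0.8,0,0,0,0,-0.3],[0,0,0,0,0,0,-0.3]]]'
python3 -m handwheel '[[[-10,-1.2,0,0,0,0,-0.3],[-20,-2.3,2,-0.25,2,0,-0.3],[-20,-2.3,3,-0.6,5,0,-0.3],[-20,-2.3,5,-0.6,5,0,-0.3],[-20,-2.3,5,-0.6,5,0,-0.3],[-20,-2.3,10,-0.6,5,0,-0.3],[0,0,30,-0.6,5,0,-0.3],[0,0,0,0,0,0,-0.3]]]'
python3 o.py 0 -275 0 120
python3 - <<'E'
from rig import *
from h import *
t=capture('top');np.savez('top2.npz',**t)
cv2.imwrite('pics/p4.png',cv2.resize(t['image'][80:220,160:360],(800,560),interpolation=2)[:,:,::-1])
E
```

```text
time_s: 19.48
eef_pos: [654.7, 83.8, 68.7]
ee_rot: [0.276, -0.055, 0.96, 0.016]
force: [-0.7, -0.6, 0.3]
grip_width: 0.351
grip_force: 0.0
time_s: 20.48
eef_pos: [545.1, 71.2, 125.6]
ee_rot: [0.044, -0.058, 0.997, 0.002]
force: [-0.1, -0.3, 0.0]
grip_width: 0.349
grip_force: 0.0
j [-0.09  0.44  1.64  0.02  0.98 -1.79] tcp chest [-189.2   51.9  125.6] turn [-0.48  5.05 -0.01] shift [-79.2 -61.4  -5.6]
```

View pics/p4.png

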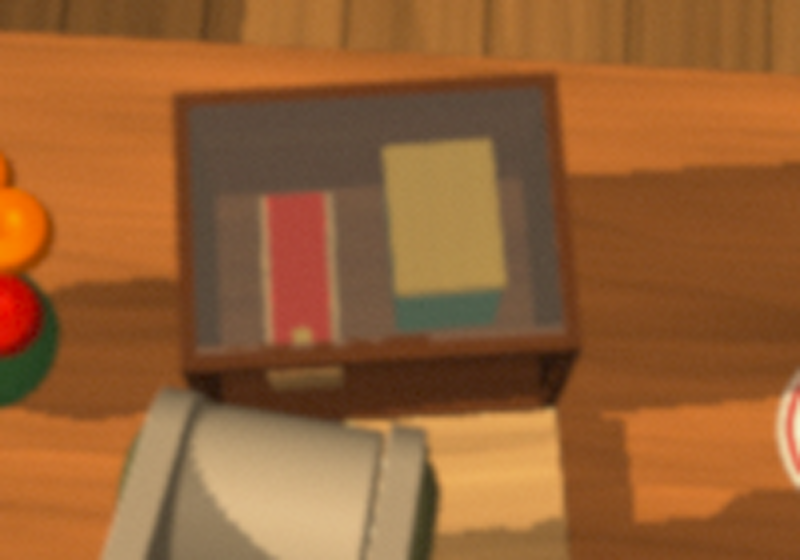

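The box is inside beside the tin, lid front edge at (295,192), and the tin has not moved. Next I check the depth and move over the rail.

```bash
python3 -m handwheel '[[[-10,-7,0,-0.48,5.05,0,1],[-10,-7,0,0,0,-10,1],[-10,-8,0,0,0,-10,1],[-10,-8,0,0,0,-10,1],[-10,-8,0,0,0,-10,1],[-10,-8,0,0,0,-10,1],[-10,-8,0,0,0,-10,1],[-9,-7.4,0,0,0,-10,1]]]'
python3 -m handwheel '[[[0,0,0,0,0,-10,1],[0,0,0,0,0,-10,1],[0,0,0,0,0,0,1],[0,0,0,0,0,0,1]]]'
python3 o.py 0 -275 0 28
python3 - <<'E'
from h import *
t=np.load('top2.npz');a=np.radians(6.63);C=np.array([[np.cos(a),-np.sin(a)],[np.sin(a),np.cos(a)]])
for p in[(262,197),(331,192)]:print(((ray(t,(p[0]/4+159.6,p[1]/4+79.6),85)[:2]-[739.05,41.5])@C).round(1))
print([((ray(t,(p[0]/4+159.6,p[1]/4+79.6),135)[:2]-[739.05,41.5])@C).round(1) for p in[(382,147),(492,139),(506,289),(396,295)]])
E
```

```text
time_s: 21.52
eef_pos: [463.6, 9.8, 122.5]
ee_rot: [-0.002, 0.528, 0.849, 0.001]
force: [-0.7, -0.3, 1.0]
grip_width: 1.004
grip_force: 0.0
time_s: 22.02
eef_pos: [464.5, 9.9, 123.1]
ee_rot: [-0.002, 0.664, 0.748, 0.002]
force: [-0.4, 0.7, -0.3]
grip_width: 1.0
grip_force: 0.0
j [-0.23  0.32  1.83  0.01  1.   -0.36] tcp chest [-276.3    0.3  123.1] turn [-0.19 -0.24 89.82] shift [  1.4  -0.1 -95.1]
[60.1 74.7]
[61.1 27.3]
[array([69.4, -8.5]), array([ 70.9, -80.7]), array([-32.6, -81.9]), array([-32.6, -11.5])]
```

```bash
python3 -m handwheel '[[[1.4,0,0,0,0,0,-0.4],[0,0,0,0,0,0,-0.4],[0,0,0,0,0,0,-0.4],[0,0,0,0,0,0,-0.4],[0,0,-25,0,0,0,-0.4],[0,0,-25,0,0,0,-0.4],[0,0,-15,0,0,0,-0.4],[0,0,-10,0,0,0,-0.4]]]' 25
python3 -m handwheel '[[[0,0,-10,0,0,0,-0.4],[0,0,-10,0,0,0,-0.4],[0,0,0,0,0,0,-0.4],[0,0,0,0,0,0,-1],[0,0,0,0,0,0,-1],[0,0,0,0,0,0,-1],[0,0,0,0,0,0,-1],[0,0,0,0,0,0,-1]]]'
```

```text
time_s: 23.02
eef_pos: [466.4, 9.7, 48.0]
ee_rot: [-0.002, 0.665, 0.747, 0.002]
force: [1.0, -0.3, -0.1]
grip_width: 0.302
grip_force: 0.0
time_s: 24.02
eef_pos: [466.0, 9.7, 28.7]
ee_rot: [-0.002, 0.665, 0.747, 0.001]
force: [-5.2, -1.6, 4.0]
grip_width: 0.105
grip_force: 24.6
```

Rail gripped. Now the reverse arc.

```bash
python3 -m handwheel '[[[0.5,0.1,17.8,0,0,0,-1],[1.7,0.1,17.4,0,0,0,-1],[3.4,0.5,16.4,0,0,0,-1],[4.8,0.5,16,0,0,0,-1],[6.4,0.8,15.4,0,0,0,-1],[7.4,0.8,14.8,0,0,0,-1],[0,0,0,0,0,0,-1]]]'
python3 -m handwheel '[[[8.9,1.1,14,0,0,0,-1],[9.9,1.1,13.3,0,0,0,-1],[11.2,1.4,12.3,0,0,0,-1],[12.2,1.4,11.2,0,0,0,-1],[0,0,0,0,0,0,-1]]]'
python3 -m handwheel '[[[13.3,1.6,10,0,0,0,-1],[13.9,1.6,8.8,0,0,0,-1],[15.1,1.8,7.5,0,0,0,-1],[15.1,1.8,6.2,0,0,0,-1],[16,1.9,4.4,0,0,0,-1],[16,1.9,3.5,0,0,0,-1],[0,0,0,0,0,0,-1]]]'
```

```text
time_s: 24.9
eef_pos: [488.9, 12.4, 126.8]
ee_rot: [-0.003, 0.665, 0.747, -0.0]
force: [-13.9, -4.0, 5.5]
grip_width: 0.105
grip_force: 25.1
time_s: 25.52
eef_pos: [531.5, 17.5, 179.9]
ee_rot: [-0.002, 0.665, 0.747, 0.0]
force: [-22.3, -2.0, 26.1]
grip_width: 0.104
grip_force: 26.9
time_s: 26.4
eef_pos: [623.3, 28.5, 219.0]
ee_rot: [-0.0, 0.665, 0.747, 0.003]
force: [-2.0, 0.6, 7.7]
grip_width: 0.104
grip_force: 26.3
```

```bash
python3 -m handwheel '[[[7,0.8,0.6,0,0,0,-1],[7,0.8,0.3,0,0,0,-1],[5,0.6,0,0,0,0,-1],[0,0,0,0,0,0,-1],[0,0,0,0,0,0,-1]]]'
python3 -m handwheel '[[[2,0.2,0,0,0,0,-1],[0,0,0,0,0,0,-1],[0,0,0,0,0,0,-1]]]'
python3 -m handwheel '[[[1.5,0.2,0,0,0,0,-1],[0,0,0,0,0,0,-1],[0,0,0,0,0,0,-1]]]'
```

```text
time_s: 27.02
eef_pos: [641.9, 30.8, 220.3]
ee_rot: [-0.0, 0.665, 0.747, 0.003]
force: [0.2, 1.5, 8.7]
grip_width: 0.108
grip_force: 26.6
time_s: 27.4
eef_pos: [643.6, 30.9, 220.3]
ee_rot: [-0.0, 0.665, 0.747, 0.003]
force: [-2.0, 1.2, 8.6]
grip_width: 0.105
grip_force: 26.7
time_s: 27.78
eef_pos: [643.7, 30.9, 220.3]
ee_rot: [-0.002, 0.665, 0.747, 0.001]
force: [-12.0, -0.3, 11.4]
grip_width: 0.099
grip_force: 27.0
```

```bash
python3 -m handwheel '[[[1,0.1,0,0,0,0,-1],[0,0,0,0,0,0,-1],[0,0,0,0,0,0,-0.3],[0,0,0,0,0,0,-0.3],[0,0,0,0,0,0,-0.3],[0,0,20,0,0,0,-0.3],[0,0,30,0,0,0,-0.3],[0,0,30,0,0,0,-0.3]]]'
python3 -m handwheel '[[[-40,0,0,0,0,0,-0.3],[-50,0,0,0,0,0,-0.3],[-50,0,0,0,0,0,-0.3],[-50,0,0,0,0,0,-0.3],[-40,0,0,0,0,0,-0.3],[0,0,0,0,0,0,-0.3],[0,0,0,0,0,0,-0.3]]]'
python3 - <<'E'
from rig import *
from h import *
t=capture('top');s=capture('side');np.savez('top3.npz',**t)
cv2.imwrite('pics/p5.png',np.hstack([cv2.resize(t['image'][80:200,190:320],(520,480),interpolation=2),cv2.resize(s['image'][100:340,225:365],(280,480),interpolation=2)])[:,:,::-1])
E
```

```text
time_s: 28.78
eef_pos: [645.7, 30.8, 299.1]
ee_rot: [-0.002, 0.665, 0.747, 0.002]
force: [-0.3, 0.7, 0.4]
grip_width: 0.346
grip_force: 0.0
time_s: 29.65
eef_pos: [416.3, 30.7, 298.6]
ee_rot: [-0.001, 0.665, 0.747, 0.002]
force: [-0.3, -0.1, 0.2]
grip_width: 0.353
grip_force: 0.0
```

View pics/p5.png

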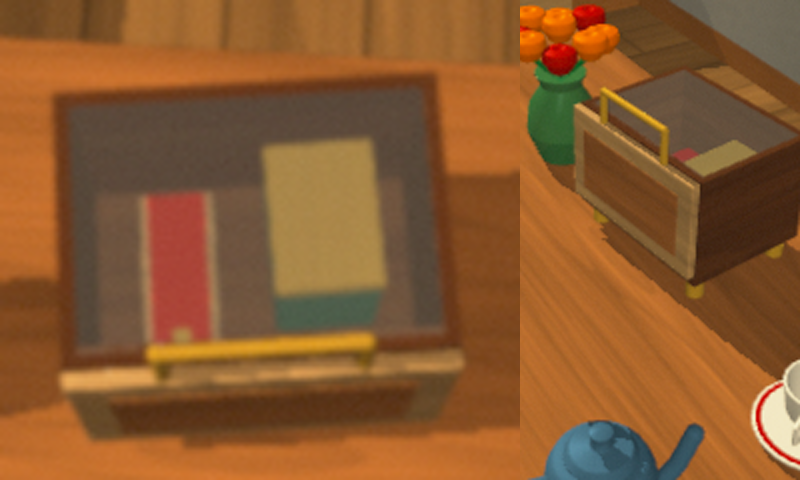

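The flap sits flush. The rail is at (150,355)-(374,341), with the box flat beside the unmoved tin. I check the rail position numerically.

```bash
python3 - <<'E'
from h import *
t=np.load('top3.npz');a=np.radians(6.63);C=np.array([[np.cos(a),-np.sin(a)],[np.sin(a),np.cos(a)]])
f=lambda p,z:((ray(t,(p[0]/4+189.6,p[1]/4+79.6),z)[:2]-[739.05,41.5])@C).round(1)
print('rail',f((150,355),230),f((374,341),230),'tin',f((263,147),135),f((386,287),135))
t0=np.load('top0.npz')
for z,(x0,x1,y0,y1) in {'vase':(90,180,100,190),'cup':(350,412,160,218),'pot':(350,415,240,325)}.items():
    print(z,np.abs(t['image'][y0:y1,x0:x1].astype(int)-t0['image'][y0:y1,x0:x1]).mean())
E
```

```text
rail [-96.   63.6] [-95.2 -62.7] tin [69.3 -9.1] [-31.3 -82.1]
vase 2.7816460905349794
cup 5.57183908045977
pot 7.980211161387632
```

```bash
python3 -c "
from rig import *
print(finish_job())"
```

```text
the job is handed in; nothing more can be done
None
```

The domino box lies flat on the chest floor beside the tea tin, the flap is fully shut and the job is handed in at about 30 s; the tin measured unmoved, and the arm never went near the teapot, cup or vase.

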